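# Lay out the sharpening stones beside the lathe

## Task

Take the pile of sharpening stones apart: lay each of the three bigger stones flat, lengthwise and centred on the wooden holder whose end cleats fit its length, and put the smallest, narrowest one (the slip stone) flat into the little hinged case and then shut its lid completely. Set the stones down rather than drop them, and leave the steel cup standing where it is.

Things in the scene. Friction and masses are not known exactly. Their poses are not given: they have to be found in the camera images.
- long_stone: Grey sharpening stone 190 x 60 x 26 mm, about 0.6 kg: the largest, lying on the bench at the bottom of the pile. Its x axis runs along its length, y across its width, z up; origin: centre of its underside.
- middle_stone: Grey sharpening stone 150 x 48 x 22 mm, about 0.35 kg, lying lengthwise on the long stone. Its x axis runs along its length, y across its width, z up; origin: centre of its underside.
- short_stone: Grey sharpening stone 70 x 38 x 16 mm, about 0.1 kg, lying lengthwise on one end of the middle stone; the slip stone lies beside it, end to end, on the other. Its x axis runs along its length, y across its width, z up; origin: centre of its underside.
- slip_stone: Grey slip stone 60 x 22 x 16 mm, about 0.05 kg: the smallest and narrowest, lying lengthwise on the other end of the middle stone, 5 to 15 mm clear of the short stone. Its x axis runs along its length, y across its width, z up; origin: centre of its underside.
- long_holder: Fixed wooden stone holder, the longest of the three: a flat board 240 mm long (its x axis), 72 mm wide (y), 18 mm thick, with a darker cleat 15 mm long and 10 mm high across each end (cleat tops 28 mm above the bench). Cleats 210 mm apart; long sides open. Origin: centre of the board's underside, on the bench.
- middle_holder: Fixed wooden stone holder, the middle one of the three: a flat board 200 mm long (its x axis), 60 mm wide (y), 18 mm thick, with a darker cleat 15 mm long and 10 mm high across each end (cleat tops 28 mm above the bench). Cleats 170 mm apart; long sides open. Origin: centre of the board's underside, on the bench.
- short_holder: Fixed wooden stone holder, the shortest of the three: a flat board 120 mm long (its x axis), 50 mm wide (y), 18 mm thick, with a darker cleat 15 mm long and 10 mm high across each end (cleat tops 28 mm above the bench). Cleats 90 mm apart; long sides open. Origin: centre of the board's underside, on the bench.
- case: Fixed brown wooden case, an open box 110 mm (its x) by 110 mm (y) by 40 mm high, walls and floor 8 mm thick, so 94 x 94 mm inside and 32 mm deep. Origin: centre of its underside, on the bench; its x axis points to the hinged rim, away from the robot. The slip stone goes anywhere flat on the floor; the middle leaves the fingers room.
- lid (a joint): Angle of the case's lid, rad: 0 shut, 1.57 upright, 1.9 fully back; starts at 1.6 to 1.8. A flat panel 118 mm long, 110 wide, 8 thick, no handle; hinge line along the case's y at x = +55 mm, 40 mm above its underside. Shut, it overhangs the front by 8 mm. Stiff hinge (about 1 N at the edge): it stays where left, and can be pushed over from behind, then pressed down.
- cup: Open steel cup, 84 mm across at the rim and 100 mm high, standing loose on the bench beyond the work. Origin: centre of its underside. Not part of the job.
Not all that is in view belongs to the job. What is shaped like the middle_stone but purple or turquoise is not meant.

How it is judged:
By the outcome, as a careful person would: the job done as asked, in the order asked, and still so for the second after the job is handed in, with the robot touching nothing.
It also fails if it takes over 118 s, if anything falls off the work surface, if the arm or the gripper's body presses on something with over 40 N, if the wrist force passes 120 N, or if a joint passes its speed limit or range.

## Robot

A 7-joint arm with a two-finger parallel gripper is mounted at the origin on the work surface. World frame = base frame: x ahead of the robot, y to its left, z up, the work surface at z = 0. Lengths are in m, angles in degrees, forces in N, time in s.
With the tool pointing down it reaches from about 0.4 to 0.925 m from the base axis. Payload 4.1 kg.
Tool frame: the origin (TCP) lies on the centre line of the jaws, within the pads' length; the fingertips stand 17 mm ahead of it and the grasp point (between the pads) lies 2 mm behind it (bot.tips_ahead is the distance from the TCP to the fingertips, in m); z points along the fingers, y is the line along which they close (so a half turn about z gives the same grasp; the last joint's range is limited). The gripper opens to 85 mm and grips with 20 to 120 N. Pads are 22 mm wide; open, the fingers measure 114 mm over their backs; the gripper's body (76 mm by 85 mm) begins 54 mm behind the grasp point. The pads swing forward as they close: fully open they stand 13 mm farther back than shut.
Start: joints at [-77.12, 22.827, 2.584, 88.041, -1.071, 69.15, -2.905], TCP at [0.207, 0.616, 0.217] pointing down, gripper open.
Joint ranges: [-161.44, 161.44], [-28.35, 127.94], [-78.24, 83.42], [0, 140.83], [-78.03, 258.03], [13.02, 114.36], [-168.23, 168.23]. Speed limits (degrees/s): [147.25, 147.25, 180, 180, 180, 180, 180].

## Interface

Orientations are given as [roll, pitch, yaw] about the fixed x, y, z axes, in that order (R = Rz(yaw) Ry(pitch) Rx(roll)).
In Python, from plant import status, optics, bot gives the robot as it stands.
- The arm moves only by the tool arm_command, never from a script. Its argument "rows" is a list of rows, each a list of 7 numbers: the shift along the tool's x, y, z in units of 30 mm (1.0 is 30 mm), then the turn, a rotation vector about the tool's x, y, z in degrees, then the opening, from 0 (shut) to 1 (fully open). In form: [[tx, ty, tz, rx, ry, rz, jaw], ...]. A call has 1 to 12 rows; each row shifts and turns the commanded pose from where the row before left it, along the tool's axes as they then stand; what a row does not reach is not made up. A row lasts 1/8 s, in which the tool goes at most 62.5 mm and 10.7 degrees, less where a joint would pass 70% of its speed; a pose out of reach is approached as far as the arm can. A call is refused whole if a number of a shift passes 1 or a number of a turn 10.7, either way. A call with a gripper value outside its range is refused whole. The fingers move at their own pace and stop on an object; "grip_force" is the grip in N (left out, the last holds). Time passes only in rows, so rows that do not move let the fingers close. It gives the time, the measured TCP pose, the force, the opening and the grip force at its end, in the units of the state.
- status.observe(): the state, without advancing time (a new reading comes with each control period).
- optics.camera(name): name is "scene" or "top" or "wrist"; returns (picture, depth): 384x512x3 uint8, red, green, blue; 384x512 float32, m along the optical axis (not along the pixel's ray), 0 where there is no reading.
- optics.camera_model(name): a dict with "mtx" (3x3 intrinsics, pixels), "extrinsics" (4x4, takes a point from camera to world coordinates). Camera axes: x right, y down, z forward; pixel columns grow to the right and rows downward; lengths in m; the calibration is good to about 2 mm. A picture is of the moment at which its call begins: read the wrist's pose just before it. camera_model takes no time and is no camera call; for the wrist camera it gives the pose at the moment of the call.
- bot.job_done(): hands the job in; it is judged then, once.
The state is a dict: "clock": time; "q": joint angles; "joint_velocities": joint speeds; "joint_efforts": joint torques, N m; "position": TCP position; "eef_rot": TCP orientation; "contact_force": force on the tool from outside, world axes, zero at the start; "wrist_torque": the same for the moment, N m; "gripper_width": finger opening in m; "finger_force": force on a finger pad.
Only numpy, scipy, OpenCV 4.12 (cv2) and the standard library are available. Lean on these libraries where they do the work, as an engineer would, in place of code of your own. Each camera call takes 0.05 s, during which the arm holds its last target. There are 200 camera calls.

## Working session

There is one attempt and no reset: what is moved stays moved. The work goes in short steps, Python scripts to look and compute and a tool call to move; the robot and the scene stay as the last step left them, time stands still between calls to the robot, and variables do not carry over. Pictures are saved under pics/ and viewed, at most 14 in all, crops included, and the job is handed in when it is done.

Besides the shell and the picture viewer there is one more tool, called after "Emit:" by a JSON object that holds its "name" and its "arguments". arm_command: Moves the arm, as the interface text tells. Its arguments: {"type":"object","properties":{"rows":{"type":"array"},"grip_force":{"type":"number"}},"required":["rows"]}

```bash
ls; mkdir -p pics
python3 - <<'E'
from plant import status, optics, bot
import cv2,numpy as np
s=status.observe();print(s)
for n in ("scene","top"):
    p,d=optics.camera(n);m=optics.camera_model(n);np.savez(f"{n}.npz",p=p,d=d,K=m["mtx"],T=m["extrinsics"])
    cv2.imwrite(f"pics/{n}0.png",p[:,:,::-1]);print(n,np.round(m["mtx"],1).tolist(),np.round(m["extrinsics"],3).tolist())
E
```

```text
pics
{'clock': 0.0, 'q': array([-77.121654  ,  22.87242456,   2.58017232,  88.11327013,
        -1.07072083,  69.14945138,  -2.90672387]), 'joint_velocities': array([ 0.0514523 ,  0.02782469, -0.0405754 , -0.02346216,  0.03738388,
        0.09561315,  0.078551  ]), 'joint_efforts': array([ 4.40454687e-04, -4.75123322e+01,  1.36513822e+00, -2.54216123e+01,
        1.17018807e-02,  9.65446903e-03, -9.22722847e-06]), 'position': array([0.2065694 , 0.61561635, 0.21616478]), 'eef_rot': array([-1.79889300e+02,  8.34546003e-03,  1.61454313e+02]), 'contact_force': array([0.725278  , 0.27792876, 0.23373237]), 'wrist_torque': array([0.01280668, 0.0228085 , 0.03254655]), 'finger_force': 0.0, 'gripper_width': 0.08545612752357797}
scene [[366.5, 0.0, 257.7], [0.0, 366.5, 186.6], [0.0, 0.0, 1.0]] [[-0.595, 0.575, -0.562, 1.069], [0.804, 0.409, -0.432, 0.513], [-0.019, -0.708, -0.706, 0.758], [0.0, 0.0, 0.0, 1.0]]
top [[379.8, 0.0, 258.8], [0.0, 379.8, 189.7], [0.0, 0.0, 1.0]] [[0.023, -0.977, 0.212, 0.309], [-1.0, -0.021, 0.008, 0.084], [-0.003, -0.212, -0.977, 1.099], [0.0, 0.0, 0.0, 1.0]]
```

View pics/top0.png

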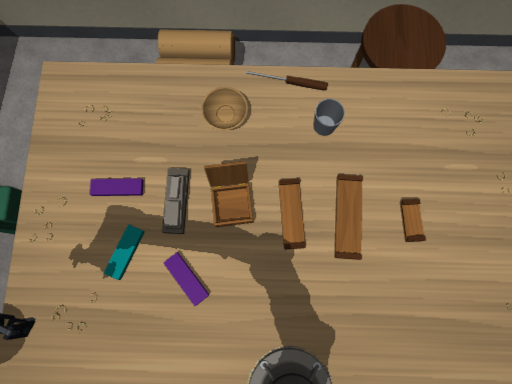

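View pics/scene0.png

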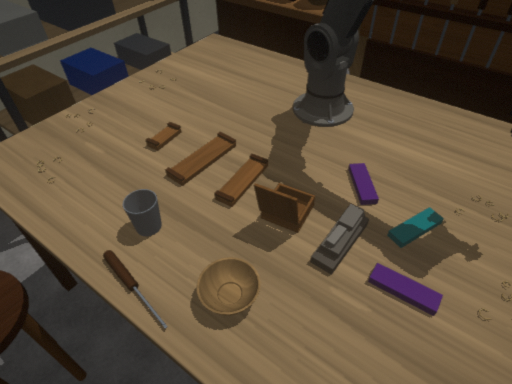

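Top view: the pile is at about (176,200), grey. The case is at (231,200), middle holder at (291,213), long holder at (349,217) and short holder at (413,219). The cup is at (328,117). Purple and turquoise blocks are decoys.

```bash
cat > h.py <<'E'
import cv2,numpy as np
def world(d,K,T):
    v,u=np.mgrid[:d.shape[0],:d.shape[1]]
    P=np.stack([(u-K[0,2])*d/K[0,0],(v-K[1,2])*d/K[1,1],d],-1)
    return P@T[:3,:3].T+T[:3,3]
def rect(xy):
    (c,s,a)=cv2.minAreaRect(xy.astype(np.float32)*1000)
    if s[0]<s[1]: s=s[::-1];a+=90
    a=(a+90)%180-90
    return np.round(c,1),np.round(s,1),round(a,1)
E
python3 - <<'E'
from h import *
z=np.load("top.npz");p,d,K,T=z["p"],z["d"],z["K"],z["T"]
W=world(d,K,T)
hsv=cv2.cvtColor(p,cv2.COLOR_RGB2HSV)
print("bench z",np.median(W[300:320,330:400,2]),np.median(W[240:260,220:260,2]))
def comp(name,box,zl,zh,smax=255,smin=0):
    x0,y0,x1,y1=box
    m=np.zeros(d.shape,np.uint8)
    w=W[y0:y1,x0:x1,2];s=hsv[y0:y1,x0:x1,1]
    m[y0:y1,x0:x1]=((w>zl)&(w<zh)&(s<=smax)&(s>=smin))
    n,l,st,_=cv2.connectedComponentsWithStats(m,connectivity=4)
    for i in range(1,n):
        if st[i,4]>25:
            q=W[l==i]; print(name,st[i].tolist(),rect(q[:,:2]),"z",np.round(np.median(q[:,2]),4),"mean",np.round(q[:,:2].mean(0)*1000,1))
comp("pile",(155,155,200,245),.012,.1)
comp("mid+",(155,155,200,245),.040,.1)
comp("small",(155,155,200,245),.057,.1)
comp("midH",(270,165,315,260),.01,.05)
comp("longH",(325,165,372,270),.01,.05)
comp("shortH",(392,185,435,255),.01,.05)
comp("cleats",(270,165,435,270),.0235,.05)
comp("case",(200,150,262,235),.03,.047)
comp("lid",(200,150,262,235),.055,.3)
comp("cup",(305,90,352,145),.08,.15)
comp("turq/purp",(80,165,150,285),.01,.1)
comp("purp",(155,245,215,310),.01,.1)
c=p[150:245,150:265];cv2.imwrite("pics/crop0.png",cv2.resize(c[:,:,::-1],None,fx=6,fy=6,interpolation=cv2.INTER_CUBIC))
E
```

```text
bench z 0.0006785557247286356 0.0006216132210442593
pile [162, 168, 27, 66, 1416] (array([507.8, 335.2]), array([190.1,  62.2]), -1.6) z 0.0489 mean [501.8 328.8]
mid+ [164, 176, 20, 52, 907] (array([498.8, 333.8]), array([147.3,  50.1]), 1.5) z 0.0621 mean [495.9 330.6]
small [169, 177, 11, 22, 173] (array([536.1, 331.1]), array([60.3, 22.5]), -2.2) z 0.0645 mean [535.5 330.8]
small [164, 201, 15, 26, 362] (array([461.6, 333.6]), array([69.7, 37.9]), 0.9) z 0.0645 mean [461.5 333. ]
midH [279, 178, 27, 71, 1458] (array([477.2,  -1.3]), array([200.6,  60.3]), 5.2) z 0.019 mean [475.4  -0.9]
longH [335, 174, 28, 86, 2147] (array([ 473. , -165.3]), array([241.3,  73.6]), -2.6) z 0.0189 mean [ 470.7 -164.1]
shortH [401, 199, 25, 43, 786] (array([ 464.7, -347. ]), array([119.4,  53. ]), 4.0) z 0.0195 mean [ 464.2 -344.9]
cleats [338, 174, 25, 7, 127] (array([ 584.8, -170.6]), array([70.7, 15.7]), 87.1) z 0.0283 mean [ 584.1 -170.4]
cleats [279, 178, 21, 7, 105] (array([568.6,   6.6]), array([58.4, 16.3]), -85.7) z 0.0283 mean [568.2   7.1]
cleats [402, 199, 18, 6, 95] (array([ 516.5, -34
[... 367 characters left out ...]
) z 0.0283 mean [ 360.  -159.2]
case [211, 182, 42, 44, 470] (array([497. , 171.2]), array([112.6, 110.3]), 8.5) z 0.0401 mean [499.2 172. ]
lid [204, 161, 44, 24, 819] (array([567.8, 181.2]), array([110. ,  29.7]), -81.4) z 0.1159 mean [566.9 180.9]
cup [315, 98, 30, 30, 262] (array([754.1, -99.8]), array([82.4, 81.5]), -55.1) z 0.0948 mean [ 759.3 -102.7]
turq/purp [89, 178, 54, 18, 876] (array([544.6, 511.8]), array([151.8,  50. ]), -88.2) z 0.0224 mean [543.1 509.9]
turq/purp [103, 224, 41, 56, 988] (array([357.5, 471.7]), array([150.4,  50. ]), -22.1) z 0.0224 mean [356.3 470. ]
purp [163, 252, 46, 54, 988] (array([287.6, 291.8]), array([149.7,  48. ]), 39.8) z 0.0225 mean [287.1 290.6]
```

View pics/crop0.png

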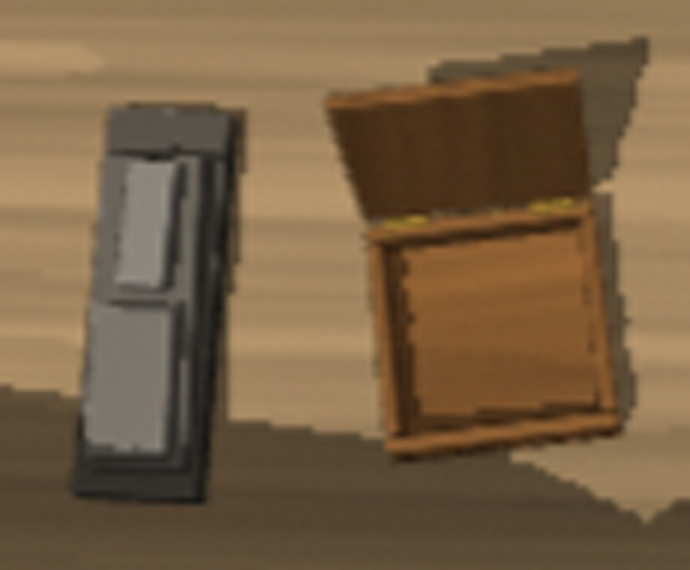

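Candidates: the grey pile at (176,200), with the slip at (174,188) (narrow, 60x22) and the short stone at (171,214) (70x38). Lookalike blocks are at (117,187) purple, (124,252) turquoise and (186,278) purple. The crop confirms slip and short lie on the grey middle stone, and all measured sizes match. I take the slip first, since nothing lies on it.

```bash
cat >> h.py <<'E'
def go(x,y,z,yaw):
    """mm, deg: turn (about tool z) and then shift in tool units after that turn"""
    from plant import status
    from scipy.spatial.transform import Rotation as R
    s=status.observe();p=np.array(s["position"])*1000
    r=R.from_euler("xyz",s["eef_rot"],degrees=True);g=R.from_euler("xyz",[180,0,yaw],degrees=True)
    print("t %.2f"%s["clock"],"turn",np.round((r.inv()*g).as_rotvec(degrees=True),2),"units",np.round(g.inv().apply(np.array([x,y,z])-p)/30,2),"pos",np.round(p,1))
E
python3 - <<'E'
from h import *
from plant import bot;print(bot.tips_ahead)
go(536,331,140,177.8)
z=np.load("top.npz");W=world(z["d"],z["K"],z["T"])
q=W[155:190,200:250].reshape(-1,3);q=q[(q[:,2]>.05)];c=np.cos(np.radians(8.5));s=np.sin(np.radians(8.5))
u=(q[:,0]-.497)*c+(q[:,1]-.1712)*s
print(np.polyfit(q[:,2],u,1),q[:,2].max())
E
```

```text
0.017
t 0.10 turn [-1.000e-01 -1.000e-02 -1.634e+01] units [-11.34  -9.06   2.54] pos [206.6 615.7 216.3]
[-0.17547278  0.08925644] 1.0986295909976262
```

Emit:
{"name": "arm_command", "arguments": {"rows": [[0, 0, 0, 0, 0, -8.2, 1], [0, 0, 0, 0, 0, -8.2, 1], [-1, -0.8, 0, 0, 0, 0, 1], [-1, -0.8, 0, 0, 0, 0, 1], [-1, -0.8, 0, 0, 0, 0, 1], [-1, -0.8, 0, 0, 0, 0, 1], [-1, -0.8, 0, 0, 0, 0, 1], [-1, -0.8, 0, 0, 0, 0, 1], [-1, -0.8, 0, 0, 0, 0, 1], [-1, -0.8, 0.3, 0, 0, 0, 0.8], [-1, -0.8, 0.5, 0, 0, 0, 0.6], [-1, -0.8, 0.7, 0, 0, 0, 0.6]], "grip_force": 30}}

```text
clock: 1.6
position: [0.4985, 0.3645, 0.1719]
eef_rot: [180.0, 0.0, 177.9]
contact_force: [-0.2, 0.3, -0.2]
gripper_width: 0.051
finger_force: 0.0
```

Emit:
{"name": "arm_command", "arguments": {"rows": [[-1, -0.8, 0.7, 0, 0, 0, 0.6], [0, 0, 0, 0, 0, 0, 0.6]]}}

```text
clock: 1.85
position: [0.5282, 0.3349, 0.1487]
eef_rot: [-179.7, -0.1, 177.5]
contact_force: [-0.2, -0.3, 0.0]
gripper_width: 0.0513
finger_force: 0.0
```

Run:
```python
from h import *
go(536,331,67.5,177.8)
```

```text
t 1.85 turn [-0.3  -0.12 -0.33] units [-0.26 -0.12  2.71] pos [528.2 334.9 148.7]
```

Emit:
{"name": "arm_command", "arguments": {"rows": [[-0.26, -0.12, 0.7, 0, 0, -0.3, 0.6], [0, 0, 0.8, 0, 0, 0, 0.6], [0, 0, 0.7, 0, 0, 0, 0.6], [0, 0, 0.3, 0, 0, 0, 0.6], [0, 0, 0.2, 0, 0, 0, 0.6], [0, 0, 0, 0, 0, 0, 0.6]]}}

```text
clock: 2.6
position: [0.5342, 0.3366, 0.0703]
eef_rot: [180.0, 0.0, 178.2]
contact_force: [0.0, 0.1, -0.4]
gripper_width: 0.0512
finger_force: 0.0
```

Emit:
{"name": "arm_command", "arguments": {"rows": [[0, 0, 0, 0, 0, 0, 0], [0, 0, 0, 0, 0, 0, 0], [0, 0, 0, 0, 0, 0, 0], [0, 0, 0, 0, 0, 0, 0], [0, 0, 0, 0, 0, 0, 0]]}}

```text
clock: 3.22
position: [0.5344, 0.3362, 0.0703]
eef_rot: [180.0, 0.0, 178.2]
contact_force: [-0.3, -0.2, -0.3]
gripper_width: -0.0
finger_force: 0.0
```

Run:
```python
from h import *
from plant import optics
p,d=optics.camera("scene");cv2.imwrite("pics/s1.png",cv2.resize(p[150:310,250:450,::-1],None,fx=3,fy=3))
go(536,331,67.5,177.8)
```

```text
t 3.27 turn [0.01 0.   0.35] units [-0.06 -0.17  0.09] pos [534.3 336.2  70.2]
```

View pics/s1.png

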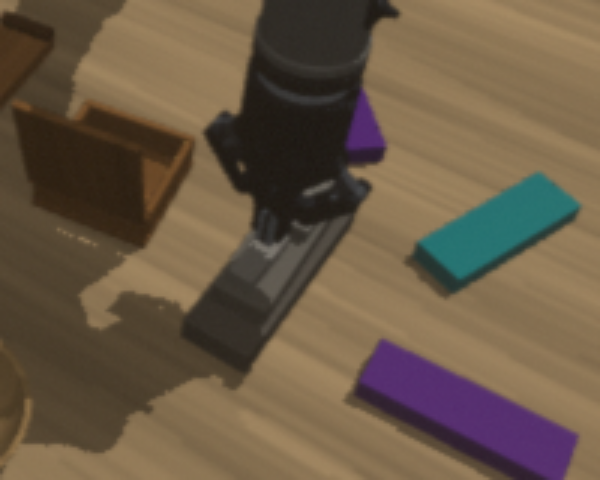

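The fingers closed on nothing. They appear to be near the slip's inner end (crop 270,240), so I'll look again from above and from the wrist.

Emit:
{"name": "arm_command", "arguments": {"rows": [[0, 0, -0.5, 0, 0, 0, 0], [0, 0, -1, 0, 0, 0, 0.3], [0, 0, -1, 0, 0, 0, 0.6], [0, 0, 0, 0, 0, 0, 0.6], [0, 0, 0, 0, 0, 0, 0.6]]}}

```text
clock: 3.9
position: [0.5341, 0.3361, 0.1453]
eef_rot: [180.0, -0.0, 178.2]
contact_force: [0.3, 0.1, -0.7]
gripper_width: 0.0512
finger_force: 0.0
```

Run:
```python
from h import *
from plant import optics,status
m=optics.camera_model("wrist");p,d=optics.camera("wrist");np.savez("w.npz",p=p,d=d,K=m["mtx"],T=m["extrinsics"])
cv2.imwrite("pics/w1.png",p[:,:,::-1])
W=world(d,m["mtx"],m["extrinsics"])
M=((W[...,2]>.056)&(W[...,2]<.072)&(d>0)).astype(np.uint8)
n,l,st,_=cv2.connectedComponentsWithStats(M,connectivity=4)
for i in range(1,n):
    if st[i,4]>200: q=W[l==i];print(st[i],rect(q[:,:2]),np.median(q[:,2]))
print(m["extrinsics"].round(3).tolist(),m["mtx"][0,0])
```

```text
[ 217   38   59  106 5666] (array([462.2, 335.9]), array([70.2, 38.1]), 0.7) 0.0641661810734915
[ 234  154   29   77 2161] (array([536.7, 333.7]), array([60. , 21.7]), -2.6) 0.06411222663907254
[   0  208  128   32 1370] (array([555.9, 184.2]), array([105.9,  10.1]), -85.6) 0.06404034677251239
[[0.032, 0.951, 0.308, 0.456], [0.999, -0.031, -0.01, 0.34], [-0.0, 0.308, -0.951, 0.302], [0.0, 0.0, 0.0, 1.0]] 329.54873825882953
```

View pics/w1.png

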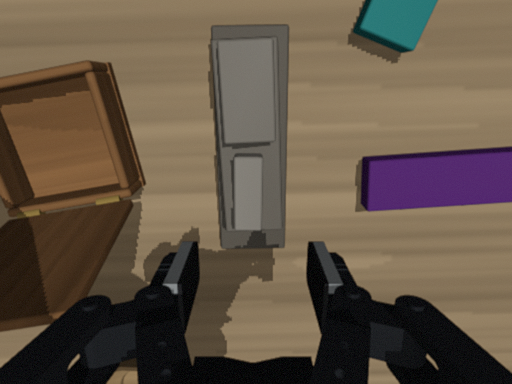

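The wrist view shows the pile undisturbed, with the slip at (248,192) and the short stone at (246,90). So the tips passed above the slip. I'll measure the tip height in the same depth image.

Run:
```python
from h import *
z=np.load("w.npz");W=world(z["d"],z["K"],z["T"])
for v,u in [(246,192),(250,190),(260,190),(275,185),(246,318),(250,320),(262,322),(290,325)]: print((u,v),W[v,u].round(4),z["d"][v,u].round(4))
R=z["T"][:3,:3];q=W[225:330,150:360].reshape(-1,3);dd=z["d"][225:330,150:360].ravel()
k=(q[:,2]>.085)&(dd>.05)&(dd<.22);q=q[k];print(np.percentile(q[:,2],[0,1,5]),[rect(q[(q[:,2]<q[:,2].min()+.01)&s][:,:2]) for s in (q[:,1]>.336,q[:,1]<.336)])
go=__import__("h").go;go(536,333,65,177.6)
```

```text
(192, 246) [0.5235 0.3109 0.1713] 0.1456
(190, 250) [0.5232 0.3108 0.1755] 0.1414
(190, 260) [0.5242 0.3119 0.1824] 0.1352
(185, 275) [0.5247 0.3118 0.1927] 0.1255
(318, 246) [0.5251 0.3664 0.1718] 0.145
(320, 250) [0.5252 0.3666 0.1753] 0.1417
(322, 262) [0.5254 0.3655 0.1849] 0.1326
(325, 290) [0.5272 0.3634 0.2011] 0.1178
[0.16244585 0.16540661 0.17011849] [(array([534.1, 364.2]), array([21.5, 13.1]), -38.4), (array([532.7, 310.7]), array([22. , 12.8]), 32.0)]
t 3.95 turn [-0.05 -0.07  0.56] units [-0.08 -0.09  2.65] pos [533.7 335.8 144.5]
```

The wrist depth puts the tips about 18 mm above the reported TCP, where the text says 17 mm below. That fits the missed grasp. I'll cross-check with a lower stop, using the scene camera.

Emit:
{"name": "arm_command", "arguments": {"rows": [[-0.08, -0.17, 0.9, 0, 0, 0.5, 0.6], [0, 0, 0.9, 0, 0, 0, 0.6], [0, 0, 0.6, 0, 0, 0, 0.6], [0, 0, 0.2, 0, 0, 0, 0.5], [0, 0, 0, 0, 0, 0, 0.5], [0, 0, 0, 0, 0, 0, 0.5]]}}

```text
clock: 4.7
position: [0.5373, 0.3315, 0.0683]
eef_rot: [179.9, 0.1, 177.7]
contact_force: [0.3, 0.3, 0.0]
gripper_width: 0.0423
finger_force: 0.0
```

Run:
```python
from h import *
from plant import optics,status
m=optics.camera_model("wrist");p,d=optics.camera("wrist")
W=world(d,m["mtx"],m["extrinsics"])
q=W[225:330,150:360].reshape(-1,3);dd=d[225:330,150:360].ravel()
k=(q[:,2]>.067)&(dd>.05)&(dd<.22)
print("tips",np.percentile(q[k][:,2],[0,1,3]))
p2,d2=optics.camera("scene")
a=p[20:340,80:430,::-1];b=cv2.resize(p2[180:290,290:400,::-1],(320,320))
cv2.imwrite("pics/w2.png",np.hstack([a,b]));go(536,331,50,177.7)
```

```text
tips [0.08408738 0.08769063 0.09095843]
t 4.80 turn [ 0.07  0.09 -0.05] units [ 0.04 -0.02  0.61] pos [537.2 331.4  68.2]
```

View pics/w2.png

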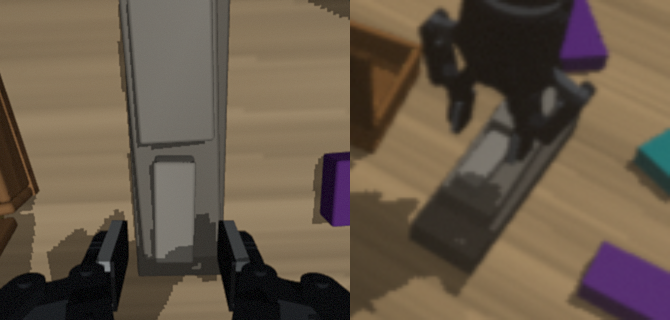

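The view confirms it: the tips are well above the slip (left image 115,225 and 230,225). Tip height is about the reported z + 17 mm at half opening. I'll go down 25 mm and check force and tip height again.

Emit:
{"name": "arm_command", "arguments": {"rows": [[0.04, 0, 0.4, 0, 0, 0, 0.5], [0, 0, 0.25, 0, 0, 0, 0.5], [0, 0, 0.2, 0, 0, 0, 0.5], [0, 0, 0, 0, 0, 0, 0.5]]}}

```text
clock: 5.3
position: [0.5349, 0.3307, 0.0408]
eef_rot: [-179.9, -0.1, 177.7]
contact_force: [-1.1, -0.9, 0.3]
gripper_width: 0.0428
finger_force: 0.0
```

Run:
```python
from h import *
from plant import optics,status
m=optics.camera_model("wrist");p,d=optics.camera("wrist")
W=world(d,m["mtx"],m["extrinsics"])
for u0,u1 in ((160,215),(295,345)):
    for v in range(232,262,4):
        r=W[v,u0:u1];k=d[v,u0:u1]<.17;print(v,np.round(r[k][:,2].min() if k.any() else 0,4),end=' ')
    print()
go(536,331,36,177.7)
```

```text
232 0.0459 236 0.0479 240 0.047 244 0.0577 248 0.06 252 0.0592 256 0.06 260 0.0581 
232 0.0465 236 0.0465 240 0.0477 244 0.0476 248 0.0481 252 0.0476 256 0.0483 260 0.0471 
t 5.35 turn [-0.02 -0.02 -0.05] units [-0.02  0.    0.18] pos [535.3 330.9  41.4]
```

Emit:
{"name": "arm_command", "arguments": {"rows": [[0, 0, 0.12, 0, 0, 0, 0.5], [0, 0, 0, 0, 0, 0, 0.35], [0, 0, 0, 0, 0, 0, 0.25], [0, 0, 0, 0, 0, 0, 0.1], [0, 0, 0, 0, 0, 0, 0], [0, 0, 0, 0, 0, 0, 0]]}}

```text
clock: 6.1
position: [0.5355, 0.3312, 0.0383]
eef_rot: [180.0, 0.0, 177.6]
contact_force: [-1.0, -0.7, 0.6]
gripper_width: 0.0214
finger_force: 29.7
```

Emit:
{"name": "arm_command", "arguments": {"rows": [[0, 0, -0.3, 0, 0, 0, 0], [0, 0, -0.8, 0, 0, 0, 0], [0, 0, -1, 0, 0, -5.4, 0], [0, 0, -0.6, 0, 0, -5.5, 0], [0.43, -0.8, 0, 0, 0, 0, 0], [0.43, -0.9, 0, 0, 0, 0, 0], [0.43, -0.9, 0, 0, 0, 0, 0], [0.43, -0.9, 0, 0, 0, 0, 0], [0.41, -0.9, 0, 0, 0, 0, 0], [0, -0.67, 0, 0, 0, 0, 0], [0, 0, 0, 0, 0, 0, 0]]}}

```text
clock: 7.48
position: [0.4952, 0.1694, 0.1196]
eef_rot: [-180.0, 0.0, -171.6]
contact_force: [0.3, 0.0, -0.7]
gripper_width: 0.0215
finger_force: 29.5
```

Run:
```python
from h import *
from plant import optics,status
m=optics.camera_model("wrist");p,d=optics.camera("wrist");p2,d2=optics.camera("scene")
cv2.imwrite("pics/w3.png",np.hstack([p[:,:,::-1],cv2.resize(p2[130:258,230:325,::-1],(285,384))]));go(495,171,-1,188.5)
np.savez("s3.npz",d=d2,K=optics.camera_model("scene")["mtx"],T=optics.camera_model("scene")["extrinsics"])
z=np.load("top.npz");W=world(z["d"],z["K"],z["T"])
q=W[160:190,203:250].reshape(-1,3);q=q[(q[:,2]>.055)&(q[:,2]<.18)]
a=np.radians(8.6);u=((q[:,0]-.497)*np.cos(a)+(q[:,1]-.1712)*np.sin(a))
print("lid fit u(z)",np.polyfit(q[:,2]-.04,u,1),q[:,2].max())
```

```text
t 7.58 turn [0.06 0.04 0.07] units [ 0.   -0.04  4.02] pos [494.9 172.1 119.5]
lid fit u(z) [0.23053546 0.05353493] 0.1604063932248927
```

View pics/w3.png

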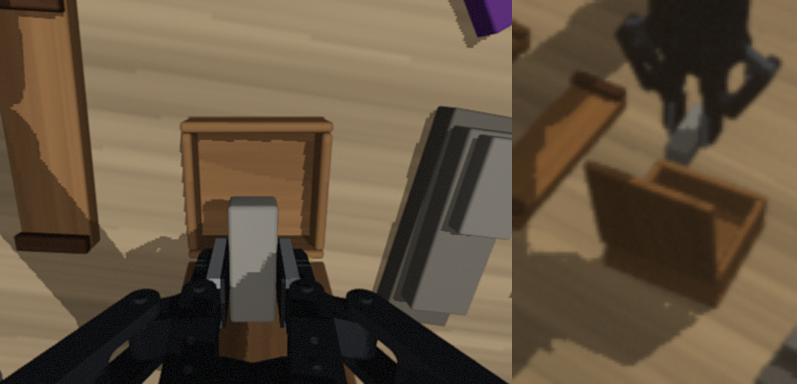

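Slip held straight over the middle of the case (253,260). Lowering.

Emit:
{"name": "arm_command", "arguments": {"rows": [[0, -0.03, 0.8, 0, 0, 0, 0], [0, 0, 1, 0, 0, 0, 0], [0, 0, 1, 0, 0, 0, 0], [0, 0, 0.6, 0, 0, 0, 0], [0, 0, 0.3, 0, 0, 0, 0], [0, 0, 0.15, 0, 0, 0, 0], [0, 0, 0.1, 0, 0, 0, 0], [0, 0, 0, 0, 0, 0, 0]]}}

```text
clock: 8.57
position: [0.4952, 0.1705, 0.001]
eef_rot: [180.0, 0.0, -171.4]
contact_force: [0.2, 0.7, -0.1]
gripper_width: 0.0212
finger_force: 29.5
```

Emit:
{"name": "arm_command", "arguments": {"rows": [[0, 0, 0.05, 0, 0, 0, 0], [0, 0, 0, 0, 0, 0, 0]]}}

```text
clock: 8.82
position: [0.495, 0.1703, -0.0007]
eef_rot: [180.0, 0.0, -171.5]
contact_force: [-0.4, -0.5, -1.2]
gripper_width: 0.0214
finger_force: 29.5
```

Emit:
{"name": "arm_command", "arguments": {"rows": [[0, 0, 0.04, 0, 0, 0, 0], [0, 0, 0, 0, 0, 0, 0]]}}

```text
clock: 9.07
position: [0.4951, 0.1704, -0.0017]
eef_rot: [180.0, 0.0, -171.5]
contact_force: [-0.6, -1.3, 3.0]
gripper_width: 0.0212
finger_force: 30.0
```

Contact of 3 N, right where predicted. Releasing, then moving behind the lid.

Emit:
{"name": "arm_command", "arguments": {"rows": [[0, 0, 0, 0, 0, 0, 0.2], [0, 0, 0, 0, 0, 0, 0.45], [0, 0, 0, 0, 0, 0, 0.45], [0, 0, -0.4, 0, 0, 0, 0.45], [0, 0, -1, 0, 0, 0, 0.45], [0, 0, -1, 0, 0, 0, 0.45], [0, 0, -1, 0, 0, 0, 0.3], [0, 0, -1, 0, 0, 0, 0], [0, 0, -1, 0, 0, 0, 0], [0, 0, -1, 0, 0, 0, 0], [0, 0, -0.4, 0, 0, 0, 0]]}}

```text
clock: 10.45
position: [0.4959, 0.1706, 0.2043]
eef_rot: [179.9, 0.2, -171.5]
contact_force: [-1.2, 0.4, -0.7]
gripper_width: -0.0001
finger_force: 0.0
```

Run:
```python
from h import *
from plant import optics,status
m=optics.camera_model("wrist");p,d=optics.camera("wrist");W=world(d,m["mtx"],m["extrinsics"])
M=((W[...,2]>.018)&(W[...,2]<.032)&(cv2.cvtColor(p,cv2.COLOR_RGB2HSV)[...,1]<40)&(d>0)).astype(np.uint8)
n,l,st,_=cv2.connectedComponentsWithStats(M,connectivity=4)
for i in range(1,n):
    if st[i,4]>300: q=W[l==i];print(st[i],rect(q[:,:2]),np.median(q[:,2]))
q=W[d<.22];print("tip z",np.percentile(q[:,2],[.2,1]))
go(611,188,119,188.6)
```

```text
[399 102  61  20 645] (array([419.2, 337.7]), array([59.3, 13.2]), -87.3) 0.026193163212497816
[ 242  133   21   56 1145] (array([496.1, 171.2]), array([59.1, 21.2]), 9.1) 0.024127489506248212
[354 253  51  20 461] (array([591.6, 334.6]), array([57.9, 19.2]), 87.1) 0.02620544835407912
[  0 305  40  39 465] (array([736.6, -79.6]), array([62.3, 21.4]), 45.8) 0.025039112555366227
tip z [0.22488441 0.23004992]
t 10.50 turn [ 0.09  0.25 -0.06] units [-3.87 -0.    2.86] pos [496.2 170.7 204.8]
```

Slip is flat on the case floor (top at 24 mm, in the middle). Now behind the lid.

Emit:
{"name": "arm_command", "arguments": {"rows": [[-0.8, 0, 0, 0, 0, 0, 0], [-0.8, 0, 0, 0, 0, 0, 0], [-0.8, 0, 0, 0, 0, 0, 0], [-0.8, 0, 0, 0, 0, 0, 0], [-0.7, 0, 0, 0, 0, 0, 0], [0, 0, 0.8, 0, 0, 0, 0], [0, 0, 1, 0, 0, 0, 0], [0, 0, 1, 0, 0, 0, 0], [0, 0, 0.25, 0, 0, 0, 0], [0, 0, 0, 0, 0, 0, 0]]}}

```text
clock: 11.75
position: [0.6103, 0.1875, 0.1099]
eef_rot: [-180.0, -0.1, -171.4]
contact_force: [0.1, -0.7, 0.6]
gripper_width: 0.0002
finger_force: 0.0
```

Run:
```python
from h import *
from plant import optics,status
p2,d2=optics.camera("scene")
cv2.imwrite("pics/s4.png",cv2.resize(p2[110:270,200:360,::-1],(480,480)));go(611,188,113,188.6)
```

```text
t 11.80 turn [ 0.01  0.05 -0.05] units [ 0.    0.01 -0.07] pos [611.1 187.7 111. ]
```

View pics/s4.png

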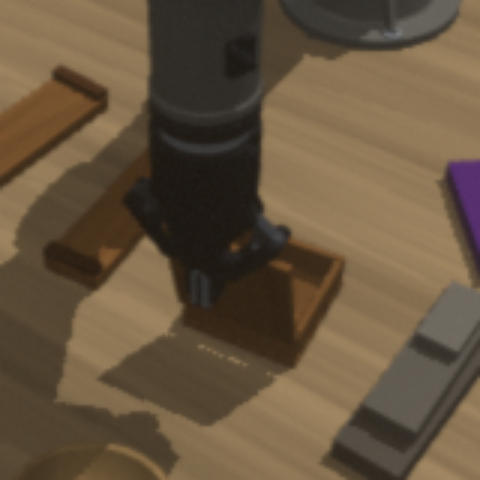

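Fingers (200,290) stand behind the lid panel; pushing.

Emit:
{"name": "arm_command", "arguments": {"rows": [[0.5, 0, 0, 0, 0, 0, 0], [0.5, 0, 0, 0, 0, 0, 0], [0.4, 0, 0, 0, 0, 0, 0], [0.4, 0, 0.02, 0, 0, 0, 0], [0.4, 0, 0.02, 0, 0, 0, 0], [0.38, 0, 0.11, 0, 0, 0, 0], [0.38, 0, 0.12, 0, 0, 0, 0], [0.33, 0, 0.21, 0, 0, 0, 0], [0.33, 0, 0.22, 0, 0, 0, 0]]}}

```text
clock: 12.92
position: [0.5025, 0.1714, 0.0888]
eef_rot: [-180.0, -0.0, -171.4]
contact_force: [0.3, -0.3, 0.7]
gripper_width: -0.0001
finger_force: 0.5
```

Emit:
{"name": "arm_command", "arguments": {"rows": [[0.27, 0, 0.28, 0, 0, 0, 0], [0.27, 0, 0.29, 0, 0, 0, 0], [0.18, 0, 0.35, 0, 0, 0, 0], [0.18, 0, 0.35, 0, 0, 0, 0], [0.09, 0, 0.3, 0, 0, 0, 0], [0, 0, 0, 0, 0, 0, 0]]}}

```text
clock: 13.68
position: [0.4728, 0.1667, 0.0413]
eef_rot: [-180.0, -0.1, -171.4]
contact_force: [-0.6, -0.3, -0.4]
gripper_width: -0.0004
finger_force: 0.0
```

Run:
```python
from h import *
from plant import optics,status
p2,d2=optics.camera("scene");m=optics.camera_model("scene");W=world(d2,m["mtx"],m["extrinsics"])
cv2.imwrite("pics/s5.png",cv2.resize(p2[110:270,200:360,::-1],(480,480)));a=np.radians(8.6);go(497-24*np.cos(a),171-24*np.sin(a),33,188.6)
```

```text
t 13.72 turn [-0.02 -0.07 -0.05] units [0.   0.02 0.29] pos [473.4 166.9  41.8]
```

View pics/s5.png

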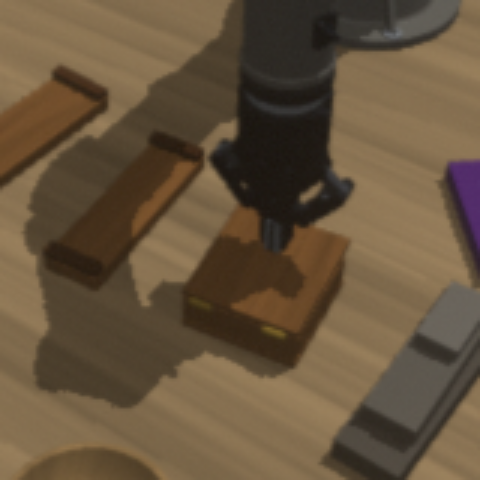

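The lid is nearly shut (270,260), so I'll press it down in small steps until the force rises.

Emit:
{"name": "arm_command", "arguments": {"rows": [[0, 0, 0.15, 0, 0, 0, 0], [0, 0, 0.1, 0, 0, 0, 0], [0, 0, 0, 0, 0, 0, 0]]}}

```text
clock: 14.1
position: [0.4739, 0.1671, 0.0347]
eef_rot: [180.0, -0.0, -171.4]
contact_force: [0.8, -0.2, -0.2]
gripper_width: 0.0002
finger_force: 0.0
```

Emit:
{"name": "arm_command", "arguments": {"rows": [[0, 0, 0.08, 0, 0, 0, 0], [0, 0, 0, 0, 0, 0, 0]]}}

```text
clock: 14.35
position: [0.4741, 0.1671, 0.0343]
eef_rot: [180.0, -0.0, -171.5]
contact_force: [-4.9, -1.3, 15.8]
gripper_width: -0.0003
finger_force: 7.9
```

Emit:
{"name": "arm_command", "arguments": {"rows": [[0, 0, 0.08, 0, 0, 0, 0], [0, 0, 0, 0, 0, 0, 0]]}}

```text
clock: 14.6
position: [0.4741, 0.1672, 0.0339]
eef_rot: [179.9, -0.0, -171.5]
contact_force: [-10.6, -3.2, 34.2]
gripper_width: -0.0003
finger_force: 17.1
```

Lid shut: it took 34 N with the tip at 48 mm, which matches the closed height. Next the short stone.

Emit:
{"name": "arm_command", "arguments": {"rows": [[0, 0, -0.3, 0, 0, 0, 0], [0, 0, -0.8, 0, 0, 7.8, 0], [0, 0, -0.9, 0, 0, 0, 0.3], [0, 0.7, -0.6, 0, 0, 0, 0.7], [0.1, 0.9, 0, 0, 0, 0, 0.7], [0.1, 0.9, 0, 0, 0, 0, 0.7], [0.1, 0.9, 0, 0, 0, 0, 0.7], [0, 0.9, 0, 0, 0, 0, 0.7], [0, 0.8, 0, 0, 0, 0, 0.7], [0, 0.45, 0, 0, 0, 0, 0.7], [0, 0, 0, 0, 0, 0, 0.7]]}}

```text
clock: 15.98
position: [0.4625, 0.3342, 0.1079]
eef_rot: [-180.0, -0.0, -179.2]
contact_force: [0.8, -0.4, -1.0]
gripper_width: 0.0597
finger_force: 0.0
```

Run:
```python
from h import *
from plant import optics,status
go(462,333.5,36.5,180.8)
m=optics.camera_model("wrist");p,d=optics.camera("wrist");W=world(d,m["mtx"],m["extrinsics"])
for lo,hi in ((.057,.07),(.040,.055)):
    M=((W[...,2]>lo)&(W[...,2]<hi)&(cv2.cvtColor(p,cv2.COLOR_RGB2HSV)[...,1]<60)&(d>0)).astype(np.uint8)
    n,l,st,_=cv2.connectedComponentsWithStats(M,connectivity=4)
    for i in range(1,n):
        if st[i,4]>500: q=W[l==i];print(st[i],rect(q[:,:2]),np.median(q[:,2]))
```

```text
t 15.97 turn [-0.   -0.01  0.03] units [ 0.02 -0.02  2.38] pos [462.5 334.2 107.9]
[ 224  154   60  102 5868] (array([461.8, 335.8]), array([69.8, 38.2]), 1.0) 0.06416839441171096
[ 217  145   72  187 6292] (array([499.3, 335.9]), array([150.2,  48.2]), 1.0) 0.04818273572625299
```

Emit:
{"name": "arm_command", "arguments": {"rows": [[0, 0, 0.8, 0, 0, 0, 0.7], [0, 0, 0.8, 0, 0, 0, 0.7], [0, 0, 0.5, 0, 0, 0, 0.7], [0, 0, 0.27, 0, 0, 0, 0.7], [0, 0, 0, 0, 0, 0, 0.6], [0, 0, 0, 0, 0, 0, 0.4], [0, 0, 0, 0, 0, 0, 0.2], [0, 0, 0, 0, 0, 0, 0], [0, 0, 0, 0, 0, 0, 0]], "grip_force": 35}}

```text
clock: 17.15
position: [0.4634, 0.334, 0.0378]
eef_rot: [179.9, 0.1, -179.2]
contact_force: [0.8, 0.0, 6.3]
gripper_width: 0.037
finger_force: 36.4
```

Run:
```python
from h import *
go(465,-346,130,184.4)
```

```text
t 17.15 turn [ 0.07  0.09 -3.65] units [  1.69 -22.6   -3.07] pos [463.4 334.   37.8]
```

Emit:
{"name": "arm_command", "arguments": {"rows": [[0, 0, -0.3, 0, 0, 0, 0], [0, 0, -0.8, 0, 0, 0, 0], [0, 0, -1, 0, 0, -3.6, 0], [0, -0.6, -1, 0, 0, 0, 0], [0, -1, 0, 0, 0, 0, 0], [0, -1, 0, 0, 0, 0, 0], [0, -1, 0, 0, 0, 0, 0], [0, -1, 0, 0, 0, 0, 0], [0.2, -1, 0, 0, 0, 0, 0], [0.2, -1, 0, 0, 0, 0, 0], [0.2, -1, 0, 0, 0, 0, 0], [0.2, -1, 0, 0, 0, 0, 0]]}}

```text
clock: 18.65
position: [0.4576, 0.0733, 0.1298]
eef_rot: [180.0, -0.0, -175.6]
contact_force: [0.6, -0.0, -0.6]
gripper_width: 0.0367
finger_force: 35.7
```

Emit:
{"name": "arm_command", "arguments": {"rows": [[0.2, -1, 0, 0, 0, 0, 0], [0.2, -1, 0, 0, 0, 0, 0], [0.2, -1, 0, 0, 0, 0, 0], [0.2, -1, 0, 0, 0, 0, 0], [0, -1, 0, 0, 0, 0, 0], [0, -1, 0, 0, 0, 0, 0], [0, -1, 0, 0, 0, 0, 0], [0, -1, 0, 0, 0, 0, 0], [0, -1, 0, 0, 0, 0, 0], [0, -1, 0, 0, 0, 0, 0], [0, -1, 0, 0, 0, 0, 0], [0, -1, 0, 0, 0, 0, 0]]}}

```text
clock: 20.15
position: [0.4613, -0.2868, 0.1297]
eef_rot: [179.9, -0.0, -175.6]
contact_force: [0.1, 0.9, -1.1]
gripper_width: 0.0372
finger_force: 35.7
```

Emit:
{"name": "arm_command", "arguments": {"rows": [[0, -1, 0, 0, 0, 0, 0], [0, -0.8, 0, 0, 0, 0, 0], [0, 0, 0, 0, 0, 0, 0], [0, 0, 0, 0, 0, 0, 0]]}}

```text
clock: 20.65
position: [0.4656, -0.3389, 0.1295]
eef_rot: [179.9, -0.0, -175.6]
contact_force: [1.0, 0.2, -0.2]
gripper_width: 0.0369
finger_force: 35.7
```

```bash
cat >> h.py <<'E'
def blobs(cam,lo,hi,smin=0,smax=255,amin=300,box=None):
    from plant import optics
    m=optics.camera_model(cam);p,d=optics.camera(cam);W=world(d,m["mtx"],m["extrinsics"])
    s=cv2.cvtColor(p,cv2.COLOR_RGB2HSV)[...,1]
    M=((W[...,2]>lo)&(W[...,2]<hi)&(s>=smin)&(s<=smax)&(d>0)).astype(np.uint8)
    if box is not None: M&=((W[...,0]*1000>box[0])&(W[...,0]*1000<box[1])&(W[...,1]*1000>box[2])&(W[...,1]*1000<box[3]))
    n,l,st,_=cv2.connectedComponentsWithStats(M,connectivity=4)
    for i in range(1,n):
        if st[i,4]>amin: q=W[l==i];print(cam,st[i].tolist(),*rect(q[:,:2]),"z",np.median(q[:,2]).round(4))
    return p,d,W
E
python3 - <<'E'
from h import *
go(466.4,-346,8,184.4)
p,d,W=blobs("wrist",.0235,.04,smin=60,amin=100)
p,d,W=blobs("wrist",.12,.19,smax=60,amin=300)
cv2.imwrite("pics/w6.png",p[:,:,::-1])
E
```

```text
t 20.65 turn [ 0.1  -0.04 -0.01] units [-0.01 -0.24  4.05] pos [ 465.6 -338.9  129.5]
wrist [453, 50, 59, 29, 1273] [ 360.6 -173. ] [44.3 15.3] 87.4 z 0.028
wrist [210, 109, 65, 20, 1283] [ 414.  -349.8] [50.  14.6] -85.7 z 0.0281
wrist [421, 309, 39, 20, 409] [ 586.2 -151.5] [37.8 15.6] 86.1 z 0.0279
wrist [176, 182, 155, 148, 14201] [ 464.2 -337.6] [69.8 64.1] 3.9 z 0.156
```

View pics/w6.png

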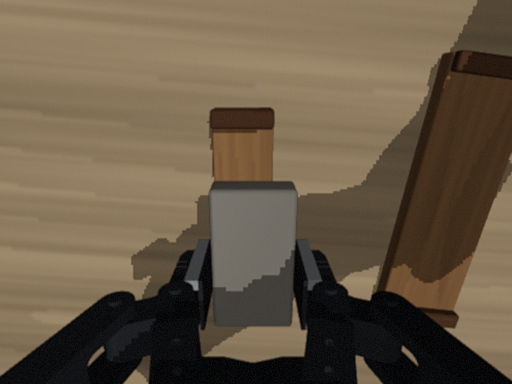

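The held short stone (253,255) and the holder (242,150) are both in view. I'll align them relative to each other in this same camera, which cancels its bias.

Run:
```python
from h import *
p,d,W=blobs("wrist",.1525,.1595,smax=60,amin=300)
blobs("wrist",.016,.0215,smin=60,amin=300)
M=(abs(W[...,2]-.1555)<.004)
for v in (190,200,210,220):
    u=np.where(M[v])[0];u=u[(u>200)&(u<305)];print(v,u.min(),u.max(),W[v,u.min()].round(4),W[v,u.max()].round(4))
for u in (230,250,275):
    v=np.where(M[:,u])[0];print(u,v.min(),v.max(),W[v.min(),u].round(4),W[v.max(),u].round(4))
```

```text
wrist [195, 187, 116, 139, 11757] [ 464.5 -337.5] [70.  50.2] 4.9 z 0.156
wrist [384, 51, 128, 261, 18274] [ 467.3 -163.8] [225.6  73.8] -2.7 z 0.0182
wrist [212, 128, 62, 53, 3101] [ 444.8 -347.3] [50.  43.9] -85.4 z 0.0182
190 209 296 [ 0.4322 -0.3585  0.1546] [ 0.4293 -0.3221  0.1547]
200 209 297 [ 0.4365 -0.3584  0.1548] [ 0.4338 -0.3211  0.1544]
210 209 296 [ 0.441  -0.3582  0.155 ] [ 0.4384 -0.3209  0.1543]
220 210 296 [ 0.4456 -0.3576  0.155 ] [ 0.4429 -0.3205  0.1547]
230 188 326 [ 0.4304 -0.3498  0.1553] [ 0.5008 -0.3458  0.1546]
250 187 326 [ 0.4301 -0.3414  0.1526] [ 0.4997 -0.3362  0.155 ]
275 187 326 [ 0.4294 -0.3308  0.1523] [ 0.4983 -0.3242  0.1555]
```

Emit:
{"name": "arm_command", "arguments": {"rows": [[-0.03, -0.27, 0.6, 0, 0, 0, 0], [0, 0, 1, 0, 0, 0, 0], [0, 0, 1, 0, 0, 0, 0], [0, 0, 0.8, 0, 0, 0, 0], [0, 0, 0.4, 0, 0, 0, 0], [0, 0, 0.15, 0, 0, 0, 0], [0, 0, 0.05, 0, 0, 0, 0], [0, 0, 0, 0, 0, 0, 0], [0, 0, 0, 0, 0, 0, 0]]}}

```text
clock: 21.98
position: [0.4678, -0.3485, 0.0105]
eef_rot: [-180.0, 0.1, -175.6]
contact_force: [-0.4, 0.0, -1.3]
gripper_width: 0.0372
finger_force: 35.7
```

Emit:
{"name": "arm_command", "arguments": {"rows": [[0, 0, 0.04, 0, 0, 0, 0], [0, 0, 0, 0, 0, 0, 0]]}}

```text
clock: 22.22
position: [0.4674, -0.3482, 0.0087]
eef_rot: [180.0, 0.0, -175.6]
contact_force: [-0.3, 1.1, -0.2]
gripper_width: 0.0371
finger_force: 35.7
```

Emit:
{"name": "arm_command", "arguments": {"rows": [[0, 0.03, 0.03, 0, 0, 0, 0], [0, 0, 0, 0, 0, 0, 0]]}}

```text
clock: 22.48
position: [0.4673, -0.3475, 0.0079]
eef_rot: [-180.0, 0.0, -175.7]
contact_force: [0.5, -0.2, 0.2]
gripper_width: 0.0368
finger_force: 35.8
```

Emit:
{"name": "arm_command", "arguments": {"rows": [[0, 0, 0.03, 0, 0, 0, 0], [0, 0, 0, 0, 0, 0, 0]]}}

```text
clock: 22.72
position: [0.4673, -0.3475, 0.0078]
eef_rot: [180.0, 0.0, -175.7]
contact_force: [-1.7, 1.8, 7.4]
gripper_width: 0.0369
finger_force: 36.6
```

Contact at the predicted height. Release, rise and check.

Emit:
{"name": "arm_command", "arguments": {"rows": [[0, 0, 0, 0, 0, 0, 0.5], [0, 0, 0, 0, 0, 0, 0.7], [0, 0, 0, 0, 0, 0, 0.7], [0, 0, -0.4, 0, 0, 0, 0.7], [0, 0, -1, 0, 0, 0, 0.7], [0, 0, -1, 0, 0, 0, 0.7], [0, 0, -1, 0, 0, 0, 0.7], [0, 0, -0.6, 0, 0, 0, 0.7], [0, 0, 0, 0, 0, 0, 0.7]]}}

```text
clock: 23.85
position: [0.4681, -0.3479, 0.1283]
eef_rot: [-179.9, 0.2, -175.6]
contact_force: [0.2, 0.4, -0.3]
gripper_width: 0.06
finger_force: 0.0
```

Run:
```python
from h import *
B=(380,560,-400,-290)
p,d,W=blobs("wrist",.0235,.045,box=B,amin=100,smin=60)
blobs("wrist",.0305,.045,box=B,amin=100,smax=60)
blobs("wrist",.010,.045,box=B,amin=100)
go(499.3,333.4,130,181.0)
```

```text
wrist [222, 106, 66, 21, 1300] [ 414.3 -349.7] [49.9 15.1] -85.7 z 0.0281
wrist [226, 230, 58, 18, 969] [ 518.4 -341.4] [49.8 15.1] -86.2 z 0.028
wrist [229, 141, 48, 84, 3911] [ 465.5 -346.4] [68.6 37.5] 4.2 z 0.0342
wrist [220, 108, 66, 143, 8541] [ 466.4 -345.5] [119.5  50.2] 4.6 z 0.029
t 24.00 turn [ 0.08 -0.1   3.36] units [-1.49 22.65 -0.14] pos [ 466.5 -346.7  125.7]
```

Short stone is centred on its holder to within 1 mm. Next the middle stone.

Emit:
{"name": "arm_command", "arguments": {"rows": [[0, 0, 0, 0, 0, 3.4, 0.8], [-0.2, 1, 0, 0, 0, 0, 0.8], [-0.2, 1, 0, 0, 0, 0, 0.8], [-0.2, 1, 0, 0, 0, 0, 0.8], [-0.2, 1, 0, 0, 0, 0, 0.8], [-0.2, 1, 0, 0, 0, 0, 0.8], [-0.2, 1, 0, 0, 0, 0, 0.8], [-0.2, 1, 0, 0, 0, 0, 0.8], [0, 1, 0, 0, 0, 0, 0.8], [0, 1, 0, 0, 0, 0, 0.8], [0, 1, 0, 0, 0, 0, 0.8], [0, 1, 0, 0, 0, 0, 0.8]]}}

```text
clock: 25.5
position: [0.5027, -0.0157, 0.1256]
eef_rot: [-180.0, -0.1, -179.0]
contact_force: [0.8, -1.2, 0.1]
gripper_width: 0.068
finger_force: 0.0
```

Emit:
{"name": "arm_command", "arguments": {"rows": [[0, 1, 0, 0, 0, 0, 0.8], [0, 1, 0, 0, 0, 0, 0.8], [0, 1, 0, 0, 0, 0, 0.8], [0, 1, 0, 0, 0, 0, 0.8], [0, 1, 0, 0, 0, 0, 0.8], [0, 1, 0, 0, 0, 0, 0.8], [0, 1, 0, 0, 0, 0, 0.8], [0, 1, 0, 0, 0, 0, 0.8], [0, 1, 0, 0, 0, 0, 0.8], [0, 1, 0, 0, 0, 0, 0.8], [0, 1, 0, 0, 0, 0, 0.8], [0, 0.6, 0, 0, 0, 0, 0.8]]}}

```text
clock: 27.0
position: [0.4969, 0.3325, 0.1255]
eef_rot: [-179.9, -0.1, -178.9]
contact_force: [0.5, -0.5, 0.1]
gripper_width: 0.0679
finger_force: 0.0
```

Emit:
{"name": "arm_command", "arguments": {"rows": [[0, 0, 0, 0, 0, 0, 0.8], [0, 0, 0, 0, 0, 0, 0.8]]}}

```text
clock: 27.25
position: [0.4982, 0.3294, 0.1265]
eef_rot: [-179.9, -0.0, -179.1]
contact_force: [-0.2, -0.6, 0.5]
gripper_width: 0.0682
finger_force: 0.0
```

Run:
```python
from h import *
go(499.3,333.4,16.5,181.0)
B=(380,640,280,390)
blobs("wrist",.038,.06,box=B,smax=60)
blobs("wrist",.015,.06,box=B,smax=60)
```

```text
t 27.25 turn [-0.09 -0.03 -0.14] units [-0.04  0.13  3.67] pos [498.2 329.4 126.5]
wrist [226, 91, 69, 189, 12002] [499.2 335.8] [148.7  48.3] 0.9 z 0.0482
wrist [224, 73, 82, 221, 15625] [507.9 337. ] [188.9  59. ] -1.2 z 0.048
```

Emit:
{"name": "arm_command", "arguments": {"rows": [[-0.04, 0.15, 0.8, 0, 0, 0, 0.8], [0, 0, 1, 0, 0, 0, 0.8], [0, 0, 1, 0, 0, 0, 0.8], [0, 0, 0.5, 0, 0, 0, 0.8], [0, 0, 0.35, 0, 0, 0, 0.8], [0, 0, 0, 0, 0, 0, 0.8], [0, 0, 0, 0, 0, 0, 0.6], [0, 0, 0, 0, 0, 0, 0.4], [0, 0, 0, 0, 0, 0, 0.2], [0, 0, 0, 0, 0, 0, 0.2], [0, 0, 0, 0, 0, 0, 0.2]], "grip_force": 70}}

```text
clock: 28.72
position: [0.5001, 0.3359, 0.019]
eef_rot: [179.9, 0.1, -179.1]
contact_force: [-0.1, -1.8, 6.0]
gripper_width: 0.0462
finger_force: 74.1
```

Run:
```python
from h import *
go(476.7,-1.5,130,185.1)
```

```text
t 28.73 turn [ 0.05  0.1  -4.16] units [  1.78 -11.13  -3.7 ] pos [500.1 335.9  19. ]
```

Emit:
{"name": "arm_command", "arguments": {"rows": [[0, 0, -0.3, 0, 0, 0, 0.2], [0, 0, -0.7, 0, 0, 0, 0.2], [0, 0, -1, 0, 0, -4.1, 0.2], [0, -0.6, -1, 0, 0, 0, 0.2], [0.2, -1, -0.7, 0, 0, 0, 0.2], [0.2, -1, 0, 0, 0, 0, 0.2], [0.2, -1, 0, 0, 0, 0, 0.2], [0.2, -1, 0, 0, 0, 0, 0.2], [0.2, -1, 0, 0, 0, 0, 0.2], [0.2, -1, 0, 0, 0, 0, 0.2], [0.2, -1, 0, 0, 0, 0, 0.2], [0.2, -1, 0, 0, 0, 0, 0.2]]}}

```text
clock: 30.22
position: [0.4733, 0.0736, 0.1283]
eef_rot: [180.0, -0.0, -174.9]
contact_force: [-0.1, -0.1, -3.2]
gripper_width: 0.046
finger_force: 73.1
```

Emit:
{"name": "arm_command", "arguments": {"rows": [[0.18, -1, 0, 0, 0, 0, 0.2], [0, -1, 0, 0, 0, 0, 0.2], [0, -0.53, 0, 0, 0, 0, 0.2], [0, 0, 0, 0, 0, 0, 0.2], [0, 0, 0, 0, 0, 0, 0.2], [0, 0, 0, 0, 0, 0, 0.2]]}}

```text
clock: 30.98
position: [0.4753, -0.0001, 0.1283]
eef_rot: [180.0, -0.0, -174.8]
contact_force: [0.2, 0.7, -3.8]
gripper_width: 0.0463
finger_force: 73.0
```

Run:
```python
from h import *
go(476.7,-1.5,11,185.1)
B=(360,600,-60,60)
p,d,W=blobs("wrist",.0235,.04,smin=60,amin=100,box=B)
M=(abs(W[...,2]-.159)<.005)
q=np.argwhere(M);print(q.min(0),q.max(0),np.median(W[M][:,2]))
zt=W[:,230:280][(W[:,230:280,2]>.12)&(W[:,230:280,2]<.18)];print("top z",np.median(zt[:,2]),len(zt))
M=(abs(W[...,2]-np.median(zt[:,2]))<.004)
x=W[:,235:270][M[:,235:270]];print("x",np.percentile(x[:,0],[.2,99.8]))
for v in range(100,220,15):
    u=np.where(M[v])[0];u=u[(u>180)&(u<340)]
    if len(u): print(v,u.min(),u.max(),W[v,u.min(),:2].round(4),W[v,u.max(),:2].round(4))
cv2.imwrite("pics/w7.png",p[:,:,::-1])
```

```text
t 30.98 turn [ 0.03 -0.01  0.08] units [-0.04 -0.05  3.91] pos [ 4.753e+02 -1.000e-01  1.283e+02]
wrist [211, 56, 82, 22, 1771] [385.8  -7.9] [59.9 14.6] -84.8 z 0.0281
[ 91 166] [361 339] 0.1576039519558147
top z 0.1576033830827254 13437
x [0.40030383 0.52580727]
100 190 315 [ 0.4058 -0.0291] [0.4015 0.018 ]
115 191 314 [ 0.4111 -0.0283] [0.407  0.0183]
130 191 314 [ 0.4172 -0.0286] [0.4128 0.0195]
145 192 313 [ 0.4228 -0.0278] [0.4186 0.0199]
160 193 312 [ 0.4287 -0.0271] [0.4246 0.0203]
175 194 311 [ 0.4349 -0.0265] [0.431  0.0209]
190 195 310 [ 0.4408 -0.0257] [0.437  0.0212]
205 196 309 [ 0.4482 -0.0254] [0.4436 0.0217]
```

View pics/w7.png

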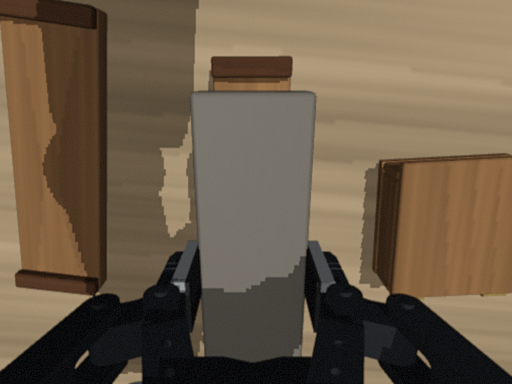

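Held middle stone (253,220) is over the middle holder (252,66). A small shift, then lower.

Emit:
{"name": "arm_command", "arguments": {"rows": [[-0.07, -0.03, 0.6, 0, 0, 0, 0.2], [0, 0, 1, 0, 0, 0, 0.2], [0, 0, 1, 0, 0, 0, 0.2], [0, 0, 0.7, 0, 0, 0, 0.2], [0, 0, 0.3, 0, 0, 0, 0.2], [0, 0, 0.15, 0, 0, 0, 0.2], [0, 0, 0.05, 0, 0, 0, 0.2], [0, 0, 0, 0, 0, 0, 0.2], [0, 0, 0, 0, 0, 0, 0.2]]}}

```text
clock: 32.15
position: [0.478, -0.0022, 0.0149]
eef_rot: [180.0, 0.1, -174.9]
contact_force: [-0.4, 0.2, -3.4]
gripper_width: 0.0462
finger_force: 72.9
```

Emit:
{"name": "arm_command", "arguments": {"rows": [[0, 0, 0.05, 0, 0, 0, 0.2], [0, 0, 0, 0, 0, 0, 0.2]]}}

```text
clock: 32.4
position: [0.4774, -0.0022, 0.0129]
eef_rot: [180.0, -0.0, -174.9]
contact_force: [0.1, 0.7, -3.2]
gripper_width: 0.0464
finger_force: 72.9
```

Emit:
{"name": "arm_command", "arguments": {"rows": [[0, 0.02, 0.05, 0, 0, 0, 0.2], [0, 0, 0, 0, 0, 0, 0.2]]}}

```text
clock: 32.65
position: [0.4773, -0.0015, 0.0112]
eef_rot: [180.0, -0.0, -174.9]
contact_force: [-0.1, -0.9, -4.5]
gripper_width: 0.046
finger_force: 72.9
```

Emit:
{"name": "arm_command", "arguments": {"rows": [[0, 0, 0.03, 0, 0, 0, 0.2], [0, 0, 0, 0, 0, 0, 0.2]]}}

```text
clock: 32.9
position: [0.4774, -0.0016, 0.0109]
eef_rot: [180.0, -0.0, -175.0]
contact_force: [-3.0, 0.2, 3.4]
gripper_width: 0.0463
finger_force: 73.7
```

Emit:
{"name": "arm_command", "arguments": {"rows": [[0, 0, 0, 0, 0, 0, 0.6], [0, 0, 0, 0, 0, 0, 0.8], [0, 0, 0, 0, 0, 0, 0.8], [0, 0, -0.4, 0, 0, 0, 0.8], [0, 0, -1, 0, 0, 0, 0.8], [0, 0, -1, 0, 0, 0, 0.8], [0, 0, -1, 0, 0, 0, 0.8], [0, 0, -0.6, 0, 0, 0, 1], [0, 0, 0, 0, 0, 0, 1]]}}

```text
clock: 34.02
position: [0.4789, -0.0015, 0.1324]
eef_rot: [180.0, 0.3, -175.0]
contact_force: [0.0, 0.2, 0.2]
gripper_width: 0.0854
finger_force: 0.0
```

Run:
```python
from h import *
B=(360,600,-60,60)
p,d,W=blobs("wrist",.0235,.032,box=B,amin=100,smin=60)
blobs("wrist",.035,.05,box=B,amin=100,smax=60)
blobs("wrist",.010,.05,box=B,amin=100)
blobs("top",.010,.05,box=(380,640,280,390),smax=90,amin=100)
go(507.8,335,125,178.6)
```

```text
wrist [213, 50, 82, 23, 1708] [385.7  -8. ] [60.  14.8] -84.1 z 0.0281
wrist [222, 268, 65, 17, 1044] [569.    8.9] [58.9 15.8] -85.2 z 0.028
wrist [220, 87, 65, 183, 10905] [477.2  -0.7] [149.7  47.3] 5.1 z 0.0402
wrist [213, 54, 82, 235, 16646] [478.2   0.6] [200.1  60.2] 5.3 z 0.0398
top [162, 168, 27, 66, 1416] [507.6 334.6] [190.4  60.5] -1.4 z 0.0264
t 34.23 turn [-0.01 -0.1   6.45] units [-0.76 11.24  0.16] pos [476.6  -1.7 129.7]
```

Middle stone is flat and centred within about 1 mm. Now the long stone.

Emit:
{"name": "arm_command", "arguments": {"rows": [[0, 0, 0, 0, 0, 6.4, 1], [-0.2, 1, 0, 0, 0, 0, 1], [-0.2, 1, 0, 0, 0, 0, 1], [-0.2, 1, 0, 0, 0, 0, 1], [-0.16, 1, 0, 0, 0, 0, 1], [0, 1, 0, 0, 0, 0, 1], [0, 1, 0, 0, 0, 0, 1], [0, 1, 0, 0, 0, 0, 1], [0, 1, 0, 0, 0, 0, 1], [0, 1, 0, 0, 0, 0, 1], [0, 1, 0, 0, 0, 0, 1], [0, 1, 0, 0, 0, 0, 1]]}}

```text
clock: 35.72
position: [0.5074, 0.3282, 0.1291]
eef_rot: [-179.9, -0.1, 178.6]
contact_force: [0.3, 0.1, 0.4]
gripper_width: 0.0855
finger_force: 0.0
```

Emit:
{"name": "arm_command", "arguments": {"rows": [[0, 0.24, 0, 0, 0, 0, 1], [0, 0, 0, 0, 0, 0, 1], [0, 0, 0, 0, 0, 0, 1]]}}

```text
clock: 36.1
position: [0.5085, 0.3328, 0.1302]
eef_rot: [-179.9, -0.0, 178.5]
contact_force: [0.7, 0.4, 0.0]
gripper_width: 0.0851
finger_force: 0.0
```

Run:
```python
from h import *
go(507.8,335,-4,178.6)
blobs("wrist",.015,.06,box=(380,640,280,390),smax=60)
```

```text
t 36.10 turn [-0.08 -0.02 -0.08] units [0.02 0.07 4.47] pos [508.5 332.8 130.2]
wrist [217, 60, 79, 222, 15826] [508.1 337. ] [189.   59.2] -1.0 z 0.0262
```

Emit:
{"name": "arm_command", "arguments": {"rows": [[0.02, 0.09, 0.8, 0, 0, 0, 1], [0, 0, 1, 0, 0, 0, 1], [0, 0, 1, 0, 0, 0, 1], [0, 0, 0.9, 0, 0, 0, 1], [0, 0, 0.5, 0, 0, 0, 1], [0, 0, 0.27, 0, 0, 0, 1], [0, 0, 0, 0, 0, 0, 0.8], [0, 0, 0, 0, 0, 0, 0.6], [0, 0, 0, 0, 0, 0, 0.4], [0, 0, 0, 0, 0, 0, 0.4], [0, 0, 0, 0, 0, 0, 0.4]], "grip_force": 90}}

```text
clock: 37.52
position: [0.5084, 0.337, -0.0019]
eef_rot: [-180.0, 0.1, 178.6]
contact_force: [-2.1, -2.7, 5.0]
gripper_width: 0.0574
finger_force: 96.8
```

Run:
```python
from h import *
go(472.6,-165.4,120,177.4)
```

```text
t 37.52 turn [-0.01  0.06  1.23] units [  0.43 -16.78  -4.06] pos [508.4 337.   -1.9]
```

Emit:
{"name": "arm_command", "arguments": {"rows": [[0, 0, -0.3, 0, 0, 0, 0.4], [0, 0, -0.7, 0, 0, 0, 0.4], [0, 0, -1, 0, 0, 1.2, 0.4], [0, -0.5, -1, 0, 0, 0, 0.4], [0, -1, -1, 0, 0, 0, 0.4], [0.1, -1, 0, 0, 0, 0, 0.4], [0.1, -1, 0, 0, 0, 0, 0.4], [0.1, -1, 0, 0, 0, 0, 0.4], [0.1, -1, 0, 0, 0, 0, 0.4], [0, -1, 0, 0, 0, 0, 0.4], [0, -1, 0, 0, 0, 0, 0.4], [0, -1, 0, 0, 0, 0, 0.4]]}}

```text
clock: 39.02
position: [0.4835, 0.0826, 0.1163]
eef_rot: [180.0, -0.0, 177.5]
contact_force: [-0.6, 0.4, -6.0]
gripper_width: 0.0572
finger_force: 98.2
```

Emit:
{"name": "arm_command", "arguments": {"rows": [[0, -1, 0, 0, 0, 0, 0.4], [0, -1, 0, 0, 0, 0, 0.4], [0, -1, 0, 0, 0, 0, 0.4], [0, -1, 0, 0, 0, 0, 0.4], [0, -1, 0, 0, 0, 0, 0.4], [0, -1, 0, 0, 0, 0, 0.4], [0, -1, 0, 0, 0, 0, 0.4], [0, -0.8, 0, 0, 0, 0, 0.4], [0, -0.5, 0, 0, 0, 0, 0.4], [0, 0, 0, 0, 0, 0, 0.4], [0, 0, 0, 0, 0, 0, 0.4], [0, 0, 0, 0, 0, 0, 0.4]]}}

```text
clock: 40.52
position: [0.4734, -0.1639, 0.1162]
eef_rot: [180.0, -0.0, 177.6]
contact_force: [-0.3, -0.5, -6.8]
gripper_width: 0.057
finger_force: 98.2
```

Run:
```python
from h import *
go(472.6,-165.4,16,177.4)
B=(330,610,-230,-100)
p,d,W=blobs("wrist",.0235,.04,smin=60,amin=100,box=B)
zt=W[:,230:280][(W[:,230:280,2]>.12)&(W[:,230:280,2]<.18)];z0=np.median(zt[:,2]);print("top z",z0)
M=(abs(W[...,2]-z0)<.005)
x=W[:,248:258][M[:,248:258]];print("front mid",x[np.argmin(x[:,0])],np.percentile(x[:,0],[1]))
for v in range(60,220,20):
    u=np.where(M[v])[0];u=u[(u>150)&(u<360)]
    if len(u): print(v,u.min(),u.max(),((W[v,u.min(),:2]+W[v,u.max(),:2])/2).round(4),round(W[v,u.max(),1]-W[v,u.min(),1],4))
```

```text
t 40.52 turn [ 0.05 -0.01  0.17] units [ 0.02 -0.05  3.34] pos [ 473.4 -163.9  116.2]
wrist [199, 19, 106, 15, 1580] [ 358.6 -158.6] [71.5  9.3] 87.7 z 0.0281
top z 0.1443721299055181
front mid [ 0.37841864 -0.15995878  0.1418126 ] [0.37967592]
60 171 333 [ 0.3873 -0.1592] 0.0596
80 173 331 [ 0.3943 -0.1595] 0.059
100 174 330 [ 0.4015 -0.1597] 0.0594
120 176 329 [ 0.4091 -0.1599] 0.0596
140 177 327 [ 0.4167 -0.1605] 0.0591
160 179 326 [ 0.4248 -0.1606] 0.0591
180 180 324 [ 0.4332 -0.1614] 0.0592
200 182 323 [ 0.442  -0.1613] 0.059
```

Emit:
{"name": "arm_command", "arguments": {"rows": [[0, -0.04, 0.6, 0, 0, 0.2, 0.4], [0, 0, 0.9, 0, 0, 0, 0.4], [0, 0, 0.8, 0, 0, 0, 0.4], [0, 0, 0.5, 0, 0, 0, 0.4], [0, 0, 0.3, 0, 0, 0, 0.4], [0, 0, 0.1, 0, 0, 0, 0.4], [0, 0, 0, 0, 0, 0, 0.4], [0, 0, 0, 0, 0, 0, 0.4]]}}

```text
clock: 41.58
position: [0.4738, -0.1667, 0.021]
eef_rot: [-180.0, 0.1, 177.2]
contact_force: [-0.3, -0.2, -6.3]
gripper_width: 0.0575
finger_force: 98.1
```

Emit:
{"name": "arm_command", "arguments": {"rows": [[0, 0, 0.05, 0, 0, 0, 0.4], [0, 0, 0, 0, 0, 0, 0.4]]}}

```text
clock: 41.82
position: [0.4732, -0.1665, 0.019]
eef_rot: [180.0, 0.0, 177.3]
contact_force: [-1.2, 0.8, -6.6]
gripper_width: 0.0571
finger_force: 98.1
```

Emit:
{"name": "arm_command", "arguments": {"rows": [[0, 0.04, 0.04, 0, 0, 0, 0.4], [0, 0, 0, 0, 0, 0, 0.4]]}}

```text
clock: 42.08
position: [0.4731, -0.1651, 0.0176]
eef_rot: [180.0, -0.0, 177.3]
contact_force: [-0.6, 0.3, -6.8]
gripper_width: 0.0573
finger_force: 98.1
```

Emit:
{"name": "arm_command", "arguments": {"rows": [[0, 0, 0.04, 0, 0, 0, 0.4], [0, 0, 0, 0, 0, 0, 0.4]]}}

```text
clock: 42.32
position: [0.4731, -0.1653, 0.0163]
eef_rot: [180.0, -0.0, 177.3]
contact_force: [0.9, -0.5, -7.1]
gripper_width: 0.0573
finger_force: 98.1
```

Emit:
{"name": "arm_command", "arguments": {"rows": [[0, 0, 0.03, 0, 0, 0, 0.4], [0, 0, 0, 0, 0, 0, 0.4]]}}

```text
clock: 42.58
position: [0.4732, -0.1654, 0.0161]
eef_rot: [180.0, -0.0, 177.2]
contact_force: [-2.3, 0.9, 1.9]
gripper_width: 0.0571
finger_force: 99.1
```

Set down. Release, rise high and check everything.

Emit:
{"name": "arm_command", "arguments": {"rows": [[0, 0, 0, 0, 0, 0, 0.8], [0, 0, 0, 0, 0, 0, 1], [0, 0, 0, 0, 0, 0, 1], [0, 0, -0.4, 0, 0, 0, 1], [0, 0, -1, 0, 0, 0, 1], [0, 0, -1, 0, 0, 0, 1], [0, 0, -1, 0, 0, 0, 1], [0, 0, -1, 0, 0, 0, 1], [0, 0, -1, 0, 0, 0, 1], [0, 0, 0, 0, 0, 0, 1]]}}

```text
clock: 43.82
position: [0.4752, -0.1661, 0.1806]
eef_rot: [-180.0, 0.4, 177.2]
contact_force: [0.3, -0.6, -1.3]
gripper_width: 0.0856
finger_force: 0.0
```

Run:
```python
from h import *
B=(330,610,-230,-100)
p,d,W=blobs("wrist",.0235,.031,box=B,amin=100,smin=60)
blobs("wrist",.035,.05,box=B,amin=100,smax=60)
blobs("wrist",.010,.05,box=B,amin=100)
p,d,W=blobs("scene",.08,.12,box=(700,820,-170,-40),amin=50)
M=(abs(W[...,0]-.497)<.04)&(abs(W[...,1]-.171)<.04);q=W[M];A=np.c_[q[:,:2]-[.497,.171],np.ones(len(q))]
k=abs(q[:,2]-.048)<.02;print("lid plane",np.linalg.lstsq(A[k],q[k][:,2],rcond=None)[0],k.sum())
cv2.imwrite("pics/s9.png",cv2.resize(p[80:280,100:400,::-1],None,fx=2.5,fy=2.5))
```

```text
wrist [212, 29, 84, 20, 1632] [ 361.3 -158.5] [71.7 15.3] 87.2 z 0.0281
wrist [221, 260, 67, 14, 871] [ 585.4 -168.7] [71.3 15.1] 87.1 z 0.0281
wrist [218, 61, 70, 203, 12925] [ 473. -164.] [189.   58.9] -2.5 z 0.0442
wrist [211, 33, 84, 245, 17972] [ 473.5 -163.6] [239.   72.1] -2.7 z 0.0439
scene [122, 189, 36, 30, 470] [755.7 -97.9] [83.1 82.1] 8.9 z 0.0926
lid plane [ 0.00012183 -0.00276672  0.04911777] 671
```

View pics/s9.png

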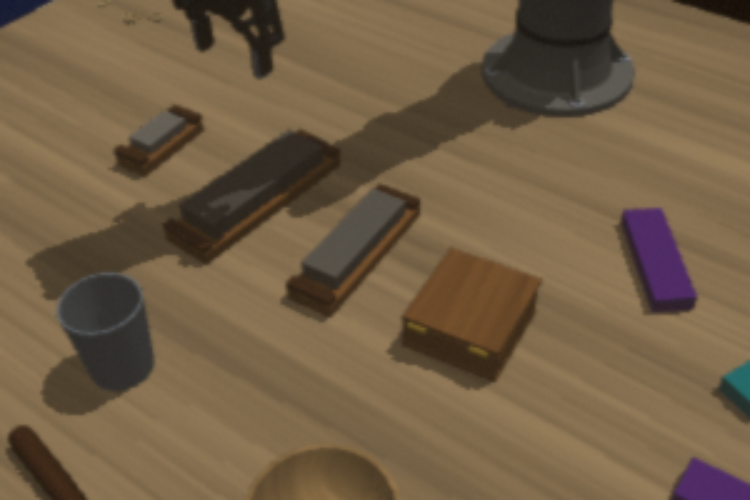

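All three stones lie centred on their holders (crop 160,130; 260,190; 355,235). The lid is flat at 48–49 mm (470,300) and the cup is standing where it was. Handing in.

```bash
python3 -c "
from plant import bot
print(bot.job_done())"
```

```text
the job is handed in; nothing more can be done
None
```

The job is handed in: the three bigger stones lie flat and centred to about 1 mm on their holders, the slip stone is flat in the case with its lid shut, and the cup stands where it was, at about 44 s of the 118 s allowed.

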